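Clamp the cup fence to the display rail with a T-bolt

ROBOT

A 7-joint arm with a two-finger parallel gripper is mounted at the origin on the work surface. World frame = base frame: x ahead of the robot, y to its left, z up, the work surface at z = 0. Lengths are in mm, angles in rad, forces in N, time in s.
With the tool pointing down it reaches from about 425 to 825 mm from the base axis. Payload 3.6 kg.
Tool frame: the origin (TCP) lies midway between the tips of the shut fingers; the grasp point (between the pads) lies 19 mm behind it (r.grip_depth is the distance from the TCP to the grasp point, in mm); z points along the fingers, y is the line along which they close (so a half turn about z gives the same grasp; the last joint's range is limited). The gripper opens to 85 mm and grips with 20 to 120 N. Pads are 22 mm wide; open, the fingers measure 114 mm over their backs; the gripper's body (76 mm by 85 mm) begins 54 mm behind the grasp point. The pads swing forward as they close: fully open they stand 13 mm farther back than shut.
Start: joints at [-1.274, 0.615, -0.013, 1.423, 0.008, 1.103, -0.04], TCP at [206.778, 616.203, 231.297] pointing down, gripper open.
Joint ranges: [-3.12, 3.12], [-0.3, 2.06], [-1.34, 1.32], [0.26, 2.42], [-1.36, 4.5], [0.01, 1.98], [-2.84, 2.84]. Speed limits (rad/s): [2.79, 2.79, 3.14, 3.14, 3.14, 3.14, 3.14].

INTERFACE

Orientations are given as a rotation vector (axis times angle).
In Python, from cell import r gives the robot as it stands.
- The arm moves only by the tool jog_arm, never from a script. Its argument "targets" is a list of rows, each a list of 3 entries, a list of its own where there are three numbers: the shift along the tool's x, y, z in cm, then the turn, a rotation vector about the tool's x, y, z in units of 5 degrees (1.0 is 5 degrees), then the gripper command: -1 is shut, 1 is fully open, values between are in proportion. In form: [[[x, y, z], [rx, ry, rz], gripper], ...]. A call has exactly 5 rows; each row shifts and turns the commanded pose from where the row before left it, along the tool's axes as they then stand; what a row does not reach is not made up. A row lasts 1/10 s, in which the tool goes at most 50 mm and 8.59 degrees, less where a joint would pass 70% of its speed; a pose out of reach is approached as far as the arm can. A call with a gripper value outside its range is refused whole. The fingers move at their own pace and stop on an object; "grip_force" is the grip in N (left out, the last holds). Time passes only in rows, so rows that do not move let the fingers close, or fill a call up. It gives the time, the measured TCP pose, the force, the opening and the grip force at its end, in the units of the state.
- r.observe(): the state, without advancing time (a new reading comes with each control period).
- r.snapshot(name): name is "scene" or "top"; returns the picture (420x560x3 uint8, red, green, blue); there is no depth.
- r.get_calibration(name): a dict with "fov_y" (degrees; the focal length in pixels is half the picture's height over the tangent of half this angle, whatever the lens; pixels are square), "cx", "cy" (the principal point, pixels), "k1" (the pictures are not rectified: a ray, as slopes to the right and down, at radius r is drawn at 1 + k1 r^2 times it, then the intrinsics apply), "T" (4x4, takes a point from camera to world coordinates). Camera axes: x right, y up, looking along -z (the intrinsics and any distortion apply to the point x, -y, -z); pixel columns grow to the right and rows downward; lengths in mm; the calibration is good to about 2 mm. A picture is of the moment at which its call begins. get_calibration takes no time and is no camera call.
- r.close_job(): hands the job in; it is judged then, once.
Trained networks look in the newest picture that a camera, given by its name, has taken for a name from the list of things; names that differ only in an ending like _2 or _b are one class to them, and where a whole thing is asked for, a point or a joint stands for the part that bears it (a point fixed in the world has none). Each returns a list of dicts, best first, with "p" (0 to 1); they miss things now and then, are a little off and sometimes report something else, mostly with a low value. They report only what shows in the picture. A call takes as long as a camera call. They do not tell look-alikes from the thing itself.
- r.silhouettes(thing, camera): "region" (420x560 bool, what is visible of it) and "rect" ([left, top, right, bottom] in pixels, round what is visible of it).
The state is a dict: "time": time; "joint_pos": joint angles; "joint_vel": joint speeds; "effort": joint torques, N m; "tool_pos": TCP position; "tool_rot": TCP orientation; "contact_force": force on the tool from outside, world axes, zero at the start; "moment": the same for the moment, N m; "gripper_width": finger opening in mm; "grasp_force": force on a finger pad.
Only numpy, scipy, OpenCV 4.12 (cv2) and the standard library are available. Lean on these libraries where they do the work, as an engineer would, in place of code of your own. Each camera call takes 0.05 s, during which the arm holds its last target. There are 200 camera calls.

TASK

Clamp the grey cup fence to the slotted display rail just where it stands: lower the T-bolt's head through the opening in the fence's foot into the rail's slot, give it a quarter turn clockwise so that the head lies square across the slot under its lips, and tighten the bar nut until it is firm. Tighten and press with feeling, since the plastic foot cracks when it is overtightened, and leave the cups and the jar alone.

Things in the scene. Friction and masses are not known exactly. Their poses are not given: they have to be found in the camera images.
- bolt: Steel T-bolt, at first upright in the wooden block's pocket. Origin: centre of its flat head's underside; z up along the 12 mm shank, x along the head. Head 32 x 16 mm (x, y), 9 mm high, lowest 3 mm only 28 x 13 as lead-in; two opposite corners cut away, so inside the rail it turns a quarter turn clockwise from above, then the cavity walls stop it. 180 g with nut.
- nut: Captive nut on the shank: round steel flange (33 mm wide, 6 mm thick) with an upright black grip bar 46 mm long (nut's x), 10 mm thick (y), 26 mm high. Origin: centre of the flange's underside, on the bolt's axis, at first 14.2 to 15.8 mm above the top of the bolt's head (varies). The bar is at first within 0.4 rad of the head's length. It rests on the foot when the bolt is let down.
- bar_top (a point): Middle of the top of the nut's bar, 32 mm above the nut's origin. Quick thread: clockwise from above, the nut moves 2 mm per rad towards the head. It drags the bolt round (0.03 N m) until the head is stopped; then, with the nut on the foot, the head rises to the lips (0.07 N m). Past that the torque climbs: firm at 0.2-0.3 turning (about half is read at rest after small steps), cracks near 0.5.
- rail: Aluminium T-slot rail, 60 mm wide, 25 mm high, 280 mm long, fixed on the table. Origin: centre of its underside; z up, y along its length and slot. Slot 19 mm wide between lips 6 mm thick (their undersides 19 mm above the origin); below it a cavity 32 mm wide, 15 mm high, its floor 4 mm above the origin.
- fence: Grey plastic cup fence, 0.3 to 0.45 kg, loose: its foot (6 mm thick, 70 mm along the rail) sits as a saddle on the rail's top with 1 mm play each side; an upright panel 130 mm long, 69 mm to the +x side, rises 31 mm above the foot's underside. Origin: centre of the foot's underside; y along the rail. Around the origin an oblong opening 21 (x) by 38 mm (y) for the head.
- block: Wooden block 110 x 70 x 16 mm, fixed on the table, with a 35 x 19 mm pocket, 10 mm deep, in its middle that holds the bolt's head at the start. Origin: centre of its underside; pocket length along x.
- cup_a: Sealed display cup of iced coffee, 105 mm high, 82 mm wide at the rim. Origin: centre of its base. Bystander behind the fence.
- cup_b: Like cup_a. Bystander behind the fence.
- jar: Amber jar with a steel cap, 100 mm high, 68 mm wide. Origin: centre of its base. Bystander behind the block.
Not all that is in view belongs to the job. What is meant by the bolt is not red, and is the smaller of those in its own colour. Several things have the shape of the fence; the one meant has the colours described above.

How it is judged:
By the outcome, as a careful person would: the job done as asked, in the order asked, and still so for the second after the job is handed in, with the robot touching nothing.
It also fails if it takes over 72 s, if anything falls off the work surface, if the arm or the gripper's body presses on something with over 40 N, if the wrist force passes 120 N, or if a joint passes its speed limit or range.

## Working session

There is one attempt and no reset: what is moved stays moved. The work goes in short steps, Python scripts to look and compute and a tool call to move; the robot and the scene stay as the last step left them, time stands still between calls to the robot, and variables do not carry over. Pictures are saved under pics/ and viewed, at most 10 in all, crops included, and the job is handed in when it is done.

Besides the shell and the picture viewer there is one more tool, called after "Request:" as name(argument=value, ...) on one line, values as JSON. jog_arm: Moves the arm, as the interface text tells. Its arguments: {"type":"object","properties":{"targets":{"type":"array","items":{"type":"array"}},"grip_force":{"type":"number"}},"required":["targets"]}

```bash
mkdir -p pics
cat > h.py <<'E'
import numpy as np, cv2
from cell import r
def cal(n):
    c=r.get_calibration(n); f=210/np.tan(np.radians(c["fov_y"])/2)
    return c,f
def ray(n,u,v):
    c,f=cal(n); d=np.array([(u-c["cx"])/f,(v-c["cy"])/f]); s=d.copy()
    for _ in range(30): s=d/(1+c["k1"]*(s@s))
    T=np.array(c["T"]); return T[:3,3],T[:3,:3]@np.array([s[0],-s[1],-1])
def atz(n,u,v,z):
    o,d=ray(n,u,v); return o+d*(z-o[2])/d[2]
def proj(n,p):
    c,f=cal(n); T=np.array(c["T"]); q=T[:3,:3].T@(np.array(p,float)-T[:3,3])
    s=np.array([q[0],-q[1]])/-q[2]; s=s*(1+c["k1"]*(s@s)); return s*f+[c["cx"],c["cy"]]
def save(n,name,box=None,k=1):
    im=r.snapshot(n)
    if box: im=im[box[1]:box[3],box[0]:box[2]]
    cv2.imwrite("pics/"+name,cv2.resize(im[:,:,::-1],None,fx=k,fy=k,interpolation=cv2.INTER_CUBIC))
def st():
    o=r.observe()
    for k in o: print(k,np.round(o[k],3).tolist())
E
python3 - <<'E'
from h import *
a=r.snapshot("scene");b=r.snapshot("top")
cv2.imwrite("pics/a.png",a[:,:,::-1]);cv2.imwrite("pics/b.png",b[:,:,::-1])
for n in("scene","top"):
    c,f=cal(n);print(n,c["cx"],c["cy"],c["k1"],f,np.round(c["T"],3).tolist())
    for t in("bolt","nut","rail","fence","block"):
        for d in r.silhouettes(t,n): 
            ys,xs=np.nonzero(d["region"]);print(t,round(d["p"],2),d["rect"],len(xs),xs.mean().round(1),ys.mean().round(1))
st()
E
```

```text
scene 278.80358056042746 206.284737191252 -0.1303026148402975 436.72478473149727 [[0.711, -0.384, 0.59, 1032.115], [0.703, 0.396, -0.59, -530.623], [-0.007, 0.834, 0.551, 560.188], [0.0, 0.0, 0.0, 1.0]]
bolt 0.9 [146.4, 256.0, 184.9, 303.5] 1069 167.3 280.2
bolt 0.72 [205.9, 227.9, 222.9, 256.3] 321 212.8 243.8
nut 0.6 [233.4, 194.3, 248.4, 214.1] 267 241.9 203.6
nut 0.58 [149.1, 256.0, 181.3, 293.6] 916 165.9 275.7
nut 0.53 [206.9, 231.7, 221.0, 251.3] 244 211.5 240.9
rail 0.9 [303.2, 173.5, 374.6, 250.1] 1879 334.7 214.1
fence 0.74 [323.9, 189.2, 382.1, 228.2] 989 353.5 204.7
fence 0.74 [237.2, 161.0, 298.5, 195.8] 1184 266.5 178.8
block 0.69 [180.0, 235.9, 248.3, 274.0] 1280 214.9 257.9
top 263.70638552125274 210.4518494561729 -0.03854951212599841 506.56102279592386 [[0.103, 0.967, -0.231, 318.519], [-0.995, 0.102, -0.018, -35.578], [0.007, 0.231, 0.973, 927.255], [0.0, 0.0, 0.0, 1.0]]
bolt 0.76 [327.9, 234.7, 346.5, 259.7] 299 335.5 248.4
bolt 0.7 [390.3, 216.5, 420.4, 255.9] 753 405.5 237.9
bolt 0.56 [250.3, 264.9, 266.3, 290.3] 309 257.5 276.5
nut 0.89 [394.4, 215.5, 418.7, 257.4] 723 406.2 238.0
nut 0.8 [324.8, 233.3, 346.6, 264.6] 369 335.5 248.1
nut 0.6 [246.6, 265.5, 264.7, 293.1] 305 257.6 276.4
rail 0.8 [94.8, 166.3, 250.0, 226.2] 4358 173.1 194.4
fence 0.83 [133.2, 268.6, 199.7, 343.9] 2603 169.5 305.4
fence 0.67 [129.1, 148.5, 206.7, 210.7] 2457 170.1 177.7
block 0.89 [312.6, 221.0, 358.9, 286.3] 2126 332.6 252.0
time 0.6
joint_pos [-1.274, 0.615, -0.013, 1.423, 0.008, 1.103, -0.04]
joint_vel [0.001, -0.0, 0.001, -0.002, 0.0, 0.002, 0.001]
effort [-0.0, -46.883, 0.259, -17.125, 0.01, 0.002, -0.0]
tool_pos [206.747, 616.189, 231.299]
tool_rot [-0.506, -3.1, 0.0]
contact_force [-0.319, -0.313, 0.31]
moment [-0.002, 0.017, -0.015]
grasp_force 0.0
gripper_width 85.526
```

View pics/a.png

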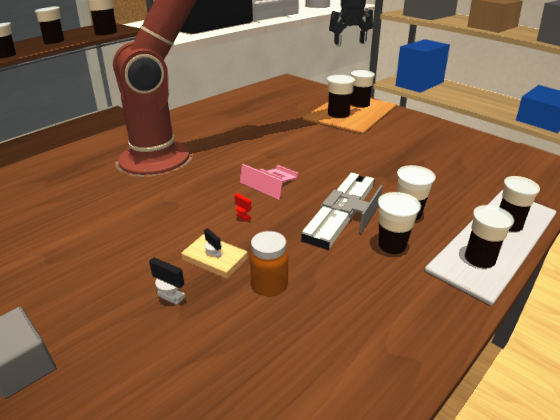

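View pics/b.png

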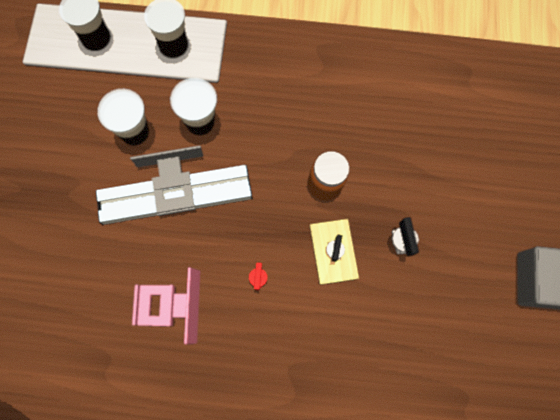

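The bolt stands in the block, at about (335,248) in top and (213,243) in scene. The rail with the grey fence is at about (173,194) in top. The red bolt, the larger bolt at (405,238) and the pink fence are look-alikes. I'll zoom in next.

Run:
```python
from h import *
b=cv2.imread("pics/b.png");a=cv2.imread("pics/a.png")
c1=cv2.resize(b[140:230,90:255],None,fx=4.8,fy=4.8,interpolation=cv2.INTER_CUBIC)  
cv2.imwrite("pics/c1.png",c1)
c2=cv2.resize(b[215:290,305:365],(400,500),interpolation=cv2.INTER_CUBIC)
c3=cv2.resize(a[222:282,175:255],(400,300),interpolation=cv2.INTER_CUBIC)
o=np.zeros((500,800,3),np.uint8);o[:,:400]=c2;o[:300,400:]=c3
cv2.imwrite("pics/c2.png",o)
hsv=cv2.cvtColor(b,cv2.COLOR_BGR2HSV)
for u,v in((335,248),(330,270),(173,194)):print(hsv[v,u],b[v,u])
# predicted
print(atz("top",335,248,50),atz("top",173,194,31),atz("scene",212.8,238,50))
```

```text
[167  53  34] [30 27 34]
[ 27  90 246] [159 237 246]
[ 98   4 252] [252 251 248]
[ 472.54965182 -150.9766001    50.        ] [544.66584783 149.1728862   31.        ] [ 473.00423515 -150.8389097    50.        ]
```

View pics/c1.png

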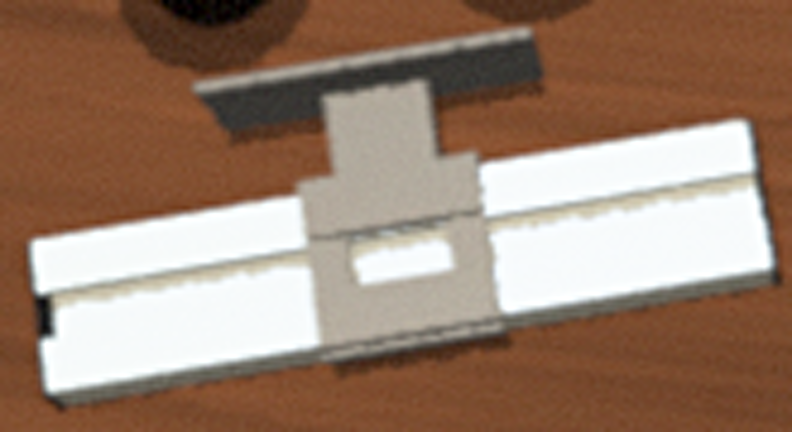

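View pics/c2.png

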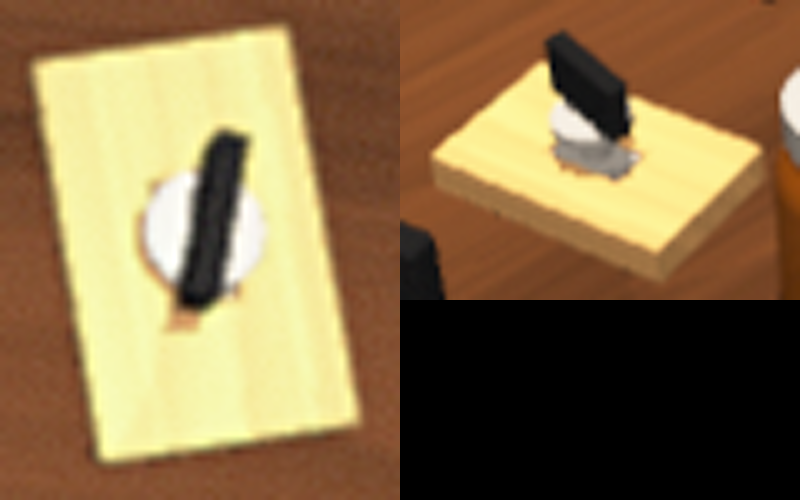

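c1 shows the foot's top corners at about (298,185), (475,155), (503,318) and (322,350), with the opening centred near (403,254). The slot runs along the rail. In c2 the block's corners are (32,62), (288,25), (360,425) and (98,463), and the bar runs from about (230,133) to (197,297).

```bash
cat > m.py <<'E'
from h import *
def C1(x,y): return 90+(x+.5)/4.8-.5,140+(y+.5)/4.8-.5
def C2(x,y): return 305+(x+.5)*.15-.5,215+(y+.5)*.15-.5
def C3(x,y): return 175+(x-400+.5)/5-.5,222+(y+.5)/5-.5
P=lambda f,n,z,L:np.array([atz(n,*f(*p),z) for p in L])
def info(s,q):
    e=[q[(i+1)%4]-q[i] for i in range(4)]
    print(s,"ctr",q.mean(0).round(1),"len",[round(float(np.linalg.norm(v)),1) for v in e],"ang",[round(float(np.degrees(np.arctan2(v[1],v[0]))),1) for v in e])
info("rail",P(C1,"top",25,[(30,240),(745,120),(776,270),(45,393)]))
info("foot",P(C1,"top",31,[(298,185),(475,155),(503,318),(322,350)]))
info("open",P(C1,"top",31,[(345,237),(448,219),(456,268),(357,286)]))
info("block",P(C2,"top",16,[(32,62),(288,25),(360,425),(98,463)]))
info("block_s",P(C3,"scene",16,[(432,155),(540,62),(764,150),(658,250)]))
q=P(C2,"top",62,[(230,133),(197,292)]);v=q[0]-q[1];print("bar top",q.mean(0),np.linalg.norm(v),np.degrees(np.arctan2(v[1],v[0])))
q=P(C3,"scene",62,[(553,36),(625,83)]);v=q[0]-q[1];print("bar sc",q.mean(0),np.linalg.norm(v),np.degrees(np.arctan2(v[1],v[0])))
E
python3 m.py
```

```text
rail ctr [548.7 150.8  25. ] len [280.0, 61.8, 282.0, 61.3] ang [-74.0, -162.5, 105.9, 15.7]
foot ctr [548.5 150.1  31. ] len [68.9, 66.1, 69.4, 66.4] ang [-73.9, -162.8, 106.4, 16.8]
open ctr [548.1 149.2  31. ] len [39.9, 19.8, 38.2, 20.1] ang [-73.6, -163.1, 106.7, 21.8]
block ctr [ 473.3 -153.5   16. ] len [72.0, 111.5, 71.8, 111.1] ang [-75.7, -166.2, 104.0, 14.0]
block_s ctr [ 472.8 -151.9   16. ] len [69.5, 112.5, 68.4, 109.8] ang [105.3, 13.9, -77.0, -165.5]
bar top [ 473.54923487 -151.98234277   62.        ] 42.89680326186246 -7.481117109068907
bar sc [ 474.16950965 -151.59735386   62.        ] 43.24463163345579 -178.8894170933091
```

```bash
cat > p.py <<'E'
from h import *
from scipy.spatial.transform import Rotation as R
def plan(wps,pose=None):
    """wps: (x,y,z,phi_deg of tool y,rows); prints rows"""
    if pose is None:
        o=r.observe(); pose=(np.array(o["tool_pos"]),R.from_rotvec(o["tool_rot"]))
    p,q=pose
    for x,y,z,phi,n in wps:
        a=np.radians(phi); ty=np.array([np.cos(a),np.sin(a),0]); tz=np.array([0,0,-1.]); tx=np.cross(ty,tz)
        Q=R.from_matrix(np.c_[tx,ty,tz]); G=np.array([x,y,z]); p0=p; w=(q.inv()*Q).as_rotvec(); q0=q
        L=[]
        for i in range(1,n+1):
            g=p0+(G-p0)*i/n; h=q0*R.from_rotvec(w*i/n)
            d=np.round(q.inv().apply(g-p)/10,2); t=np.round(np.degrees((q.inv()*h).as_rotvec())/5,2)
            p=p+q.apply(d*10); q=q*R.from_rotvec(np.radians(t*5)); L.append([d.tolist(),t.tolist()])
        for l in L: print(l)
        print('->',p.round(1),phi)
    return p,q
E
python3 - <<'E'
from p import *
from scipy.optimize import minimize
a=cv2.imread("pics/a.png");b=cv2.imread("pics/b.png")
W={"top":(b,(322,228,352,268)),"scene":(a,(200,225,226,256))}
def rend(n,p):
    x,y,yaw,zt=p; c,s=np.cos(yaw),np.sin(yaw); im,(l,t,rr,bb)=W[n]; k=8
    pts=[proj(n,(x+c*i-s*j,y+s*i+c*j,zt-h)) for i in(-23,23) for j in(-5,5) for h in(0,26)]
    pts=np.array([((u+.5-l)*k,(v+.5-t)*k) for u,v in pts],np.float32)
    m=np.zeros(((bb-t)*k,(rr-l)*k),np.uint8); cv2.fillConvexPoly(m,cv2.convexHull(np.round(pts).astype(int)),255)
    return cv2.resize(m,(rr-l,bb-t),interpolation=cv2.INTER_AREA)/255.
def dark(n):
    im,(l,t,rr,bb)=W[n]; g=im[t:bb,l:rr].max(2).astype(float); return np.clip((130-g)/90,0,1)
D={n:dark(n) for n in W}
for ns in (("top",),("scene",),("top","scene")):
    f=lambda p:sum(((rend(n,(p[0],p[1],p[2]/20,p[3]))-D[n])**2).sum() for n in ns)+((p[3]-62)/1.5)**2
    best=min((minimize(f,(473.5+dx,-151.8,yw,62),method="Nelder-Mead",options=dict(initial_simplex=np.array([[473.5,-151.8,yw,62]]*5)+np.r_[np.zeros((1,4)),np.diag([2,2,2,1.])])) for dx in(0,) for yw in(-4,0,4)),key=lambda s:s.fun)
    print(ns,best.x[[0,1,3]].round(1),"yaw",np.degrees(best.x[2]/20).round(1),best.fun.round(1))
plan([(440,300,200,85,7),(474,-152,150,85,10),(474,-152,90,85,3)])
E
```

```text
Traceback (most recent call last):
  File "h.py", line 13, in proj
    c,f=cal(n); T=np.array(c["T"]); q=T[:3,:3].T@(np.array(p,float)-T[:3,3])
        ~~~^^^
  File "h.py", line 4, in cal
    c=r.get_calibration(n); f=210/np.tan(np.radians(c["fov_y"])/2)
ValueError: time passes only in moves, steps and waits
```

```bash
sed -i 's/^def cal(n):/import functools\n@functools.cache\ndef cal(n):/' h.py
cat > fit.py <<'E'
from p import *
from scipy.optimize import minimize
def fit(W,x0,ns,half=(23,5,26),sz=1.5):
    def rend(n,p):
        x,y,yaw,zt=p; c,s=np.cos(yaw),np.sin(yaw); im,(l,t,rr,bb)=W[n]; k=8
        pts=[proj(n,(x+c*i-s*j,y+s*i+c*j,zt-h)) for i in(-half[0],half[0]) for j in(-half[1],half[1]) for h in(0,half[2])]
        pts=np.array([((u+.5-l)*k,(v+.5-t)*k) for u,v in pts],np.float32)
        m=np.zeros(((bb-t)*k,(rr-l)*k),np.uint8); cv2.fillConvexPoly(m,cv2.convexHull(np.round(pts).astype(int)),255)
        return cv2.resize(m,(rr-l,bb-t),interpolation=cv2.INTER_AREA)/255.
    D={n:np.clip((130-W[n][0][W[n][1][1]:W[n][1][3],W[n][1][0]:W[n][1][2]].max(2).astype(float))/90,0,1) for n in W}
    f=lambda p:sum(((rend(n,(p[0],p[1],p[2]/20,p[3]))-D[n])**2).sum() for n in ns)+((p[3]-x0[3])/sz)**2
    B=None
    for dy in(-4,0,4):
        s0=np.array([x0[0],x0[1],np.radians(x0[2])*20+dy,x0[3]])
        s=minimize(f,s0,method="Nelder-Mead",options=dict(maxfev=250,initial_simplex=s0+np.r_[np.zeros((1,4)),np.diag([2,2,2,1.])]))
        if B is None or s.fun<B.fun: B=s
    print(ns,B.x[[0,1,3]].round(1),"yaw",np.degrees(B.x[2]/20).round(1),B.fun.round(1))
E
python3 - <<'E'
from fit import *
a=cv2.imread("pics/a.png");b=cv2.imread("pics/b.png")
W={"top":(b,(322,228,352,268)),"scene":(a,(200,225,226,256))}
for ns in (("top",),("scene",),("top","scene")): fit(W,(473.5,-151.8,-3,62),ns)
plan([(440,300,200,85,7),(474,-152,150,85,10),(474,-152,90,85,3)])
E
```

```text
('top',) [ 473.8 -153.    62. ] yaw -11.0 48.5
('scene',) [ 472.5 -152.2   62.2] yaw -9.8 21.5
('top', 'scene') [ 472.5 -152.7   62.6] yaw -10.7 71.6
[[-4.6, -3.22, 0.45], [-0.0, -0.0, -0.39]]
[[-4.48, -3.38, 0.44], [-0.0, -0.0, -0.38]]
[[-4.37, -3.52, 0.45], [-0.0, -0.0, -0.39]]
[[-4.25, -3.67, 0.45], [-0.0, -0.0, -0.39]]
[[-4.12, -3.82, 0.45], [-0.0, -0.0, -0.39]]
[[-3.98, -3.95, 0.44], [-0.0, -0.0, -0.38]]
[[-3.86, -4.08, 0.45], [-0.0, -0.0, -0.39]]
-> [440. 300. 200.] 85
[[-0.73, -4.47, 0.5], [-0.0, -0.0, 0.0]]
[[-0.73, -4.48, 0.5], [-0.0, -0.0, 0.0]]
[[-0.74, -4.47, 0.5], [-0.0, -0.0, 0.0]]
[[-0.73, -4.47, 0.5], [-0.0, -0.0, 0.0]]
[[-0.73, -4.47, 0.5], [-0.0, -0.0, 0.0]]
[[-0.73, -4.48, 0.5], [-0.0, -0.0, 0.0]]
[[-0.74, -4.47, 0.5], [-0.0, -0.0, 0.0]]
[[-0.73, -4.47, 0.5], [-0.0, -0.0, 0.0]]
[[-0.73, -4.47, 0.5], [-0.0, -0.0, 0.0]]
[[-0.73, -4.48, 0.5], [-0.0, -0.0, 0.0]]
-> [ 474. -152.  150.] 85
[[-0.0, 0.0, 2.0], [-0.0, -0.0, 0.0]]
[[-0.0, 0.0, 2.0], [-0.0, -0.0, 0.0]]
[[-0.0, 0.0, 2.0], [-0.0, -0.0, 0.0]]
-> [ 474. -152.   90.] 85
```

Request:
jog_arm(targets=[[[-4.6,-3.2,0.45],[0,0,-0.4],0],[[-4.5,-3.4,0.45],[0,0,-0.4],0],[[-4.4,-3.5,0.45],[0,0,-0.4],0],[[-4.2,-3.7,0.45],[0,0,-0.4],0],[[-4.1,-3.8,0.45],[0,0,-0.4],0]])

```text
time: 1.1
tool_pos: [356.2, 414.4, 211.5]
tool_rot: [0.231, 3.132, 0.001]
contact_force: [1.6, -0.4, -0.7]
gripper_width: 42.6
grasp_force: 0.0
```

Request:
jog_arm(targets=[[[-4.0,-3.9,0.45],[0,0,-0.4],0],[[-3.8,-4.1,0.45],[0,0,-0.4],0],[[-0.7,-4.5,0.5],[0,0,0],0],[[-0.7,-4.5,0.5],[0,0,0],0],[[-0.7,-4.5,0.5],[0,0,0],0]])

```text
time: 1.6
tool_pos: [425.3, 198.0, 188.4]
tool_rot: [0.125, 3.138, 0.001]
contact_force: [1.3, 0.4, 0.0]
gripper_width: 42.3
grasp_force: 0.0
```

Request:
jog_arm(targets=[[[-0.7,-4.5,0.5],[0,0,0],0],[[-0.7,-4.5,0.5],[0,0,0],0],[[-0.7,-4.5,0.5],[0,0,0],0],[[-0.7,-4.5,0.5],[0,0,0],0],[[-0.7,-4.5,0.5],[0,0,0],0]])

```text
time: 2.1
tool_pos: [442.3, -29.0, 163.5]
tool_rot: [0.124, 3.138, 0.0]
contact_force: [-0.1, -0.2, -0.7]
gripper_width: 42.8
grasp_force: 0.0
```

Run:
```python
from p import *
st()
plan([(473,-152.5,100,81,3),(473,-152.5,41,81,4)])
```

```text
time 2.1
joint_pos [0.04, 0.398, -0.032, 2.08, 0.02, 0.662, 1.486]
joint_vel [0.999, 0.14, 0.041, -0.056, -0.02, -0.105, 1.042]
effort [-3.667, -33.437, 0.196, -10.706, 0.03, 0.241, -0.691]
tool_pos [442.331, -29.015, 163.546]
tool_rot [0.124, 3.138, 0.0]
contact_force [-0.057, -0.197, -0.735]
moment [-0.067, -0.089, -0.012]
grasp_force 0.0
gripper_width 42.808
[[-1.34, -4.02, 2.12], [0.0, 0.01, 0.3]]
[[-1.45, -3.99, 2.12], [0.0, 0.0, 0.3]]
[[-1.55, -3.95, 2.12], [0.0, 0.01, 0.29]]
-> [ 473.  -152.5  100. ] 81
[[-0.0, 0.0, 1.47], [0.0, -0.0, 0.0]]
[[-0.0, 0.0, 1.48], [0.0, -0.0, 0.0]]
[[-0.0, 0.0, 1.47], [0.0, -0.0, 0.0]]
[[-0.0, 0.0, 1.48], [0.0, -0.0, 0.0]]
-> [ 473.  -152.5   41. ] 81
```

Request:
jog_arm(targets=[[[-1.3,-4.0,2.0],[0,0,0.3],0],[[-1.4,-4.0,2.0],[0,0,0.3],0],[[-1.5,-3.9,2.0],[0,0,0.3],0],[[0,0,0],[0,0,0],0],[[0,0,0],[0,0,0],0]])

```text
time: 2.6
tool_pos: [471.0, -151.0, 102.9]
tool_rot: [-0.252, -3.13, -0.0]
contact_force: [-0.7, 0.9, -0.1]
gripper_width: 42.5
grasp_force: 0.0
```

Run:
```python
from p import *
plan([(473,-152.5,40,81,4)])
save("scene","d.png",(165,170,265,270),6)
```

```text
[[-0.06, -0.03, 1.57], [-0.0, -0.0, -0.01]]
[[-0.05, -0.03, 1.57], [-0.0, -0.01, -0.01]]
[[-0.06, -0.03, 1.57], [-0.0, 0.0, -0.01]]
[[-0.06, -0.03, 1.58], [-0.0, -0.0, -0.01]]
-> [ 473.  -152.5   40. ] 81
```

View pics/d.png

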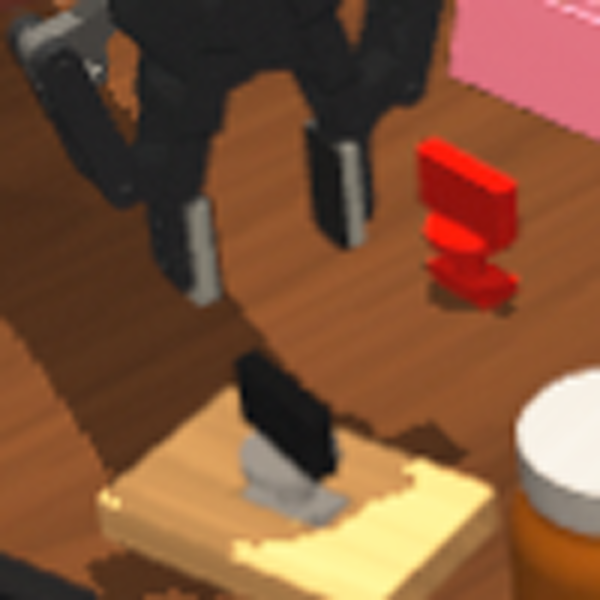

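The open fingers, at about (200,250) and (345,190), straddle the bar at (290,410). Next I descend and grip.

Request:
jog_arm(targets=[[[-0.06,-0.03,1.57],[0,0,0],0],[[-0.06,-0.03,1.57],[0,0,0],0],[[-0.06,-0.03,1.57],[0,0,0],0],[[-0.06,-0.03,1.57],[0,0,0],0],[[0,0,0],[0,0,0],0]], grip_force=40)

```text
time: 3.15
tool_pos: [472.8, -149.1, 39.9]
tool_rot: [-0.242, -3.13, -0.002]
contact_force: [-0.1, -0.9, -0.5]
gripper_width: 42.2
grasp_force: 0.0
```

Request:
jog_arm(targets=[[[0,0,0],[0,0,0],-1],[[0,0,0],[0,0,0],-1],[[0,0,0],[0,0,0],-1],[[0,0,0],[0,0,0],-1],[[0,0,0],[0,0,0],-1]])

```text
time: 3.65
tool_pos: [474.3, -151.6, 41.5]
tool_rot: [0.247, 3.13, -0.0]
contact_force: [0.0, 0.5, 6.5]
gripper_width: 8.9
grasp_force: 44.9
```

Run:
```python
from p import *
st()
```

```text
time 3.65
joint_pos [0.272, 0.672, -0.01, 2.042, 0.015, 0.425, 1.664]
joint_vel [0.0, 0.0, 0.0, -0.001, -0.001, 0.001, 0.001]
effort [0.299, -37.159, 0.654, -7.165, 0.096, -0.113, -0.004]
tool_pos [474.251, -151.553, 41.458]
tool_rot [0.247, 3.13, -0.0]
contact_force [0.05, 0.532, 6.541]
moment [0.229, 0.083, 0.018]
grasp_force 44.85
gripper_width 8.884
```

Run:
```python
from p import *
plan([(474.3,-151.6,140,81,3),(548.5,150,130,-7,12)])
```

```text
[[-0.01, -0.0, -3.28], [0.0, 0.01, -0.0]]
[[-0.0, -0.0, -3.29], [0.0, 0.01, -0.01]]
[[-0.01, -0.0, -3.28], [0.0, 0.0, 0.0]]
-> [ 474.3 -151.6  140. ] 81
[[-0.22, 2.58, 0.08], [0.0, 0.0, 1.47]]
[[0.12, 2.58, 0.09], [0.0, 0.0, 1.46]]
[[0.44, 2.55, 0.08], [0.0, 0.0, 1.47]]
[[0.76, 2.48, 0.08], [0.0, 0.0, 1.47]]
[[1.08, 2.35, 0.09], [0.0, 0.0, 1.46]]
[[1.36, 2.2, 0.08], [0.0, 0.0, 1.47]]
[[1.64, 2.01, 0.08], [0.0, 0.0, 1.47]]
[[1.87, 1.78, 0.09], [0.0, 0.0, 1.46]]
[[2.09, 1.53, 0.08], [0.0, 0.0, 1.47]]
[[2.27, 1.24, 0.08], [0.0, 0.0, 1.47]]
[[2.41, 0.95, 0.09], [0.0, 0.0, 1.47]]
[[2.51, 0.63, 0.08], [0.0, -0.0, 1.46]]
-> [548.5 150.  130. ] -7
```

Request:
jog_arm(targets=[[[0,0,-1.0],[0,0,0],-1],[[0,0,-2.8],[0,0,0],-1],[[0,0,-3.0],[0,0,0],-1],[[0,0,-3.0],[0,0,0],-1],[[-0.2,2.6,0.1],[0,0,1.47],-1]])

```text
time: 4.15
tool_pos: [480.7, -131.5, 141.5]
tool_rot: [0.465, 3.099, -0.006]
contact_force: [0.5, -1.0, -2.6]
gripper_width: 8.7
grasp_force: 43.8
```

Request:
jog_arm(targets=[[[0.12,2.58,0.1],[0,0,1.47],-1],[[0.44,2.55,0.1],[0,0,1.47],-1],[[0.76,2.48,0.1],[0,0,1.47],-1],[[1.08,2.35,0.1],[0,0,1.47],-1],[[1.36,2.2,0.1],[0,0,1.47],-1]])

```text
time: 4.65
tool_pos: [509.9, 0.4, 132.5]
tool_rot: [-1.412, -2.804, 0.001]
contact_force: [-0.0, -0.9, -1.9]
gripper_width: 8.9
grasp_force: 43.7
```

Request:
jog_arm(targets=[[[1.64,2.0,0.1],[0,0,1.47],-1],[[1.87,1.78,0.1],[0,0,1.47],-1],[[2.09,1.53,0.1],[0,0,1.47],-1],[[2.27,1.24,0.1],[0,0,1.47],-1],[[2.4,0.95,0.1],[0,0,1.47],-1]])

```text
time: 5.15
tool_pos: [541.1, 125.9, 127.4]
tool_rot: [-2.224, -2.217, 0.002]
contact_force: [0.7, 0.1, -1.4]
gripper_width: 8.9
grasp_force: 43.7
```

Request:
jog_arm(targets=[[[2.5,0.63,0.1],[0,0,1.4],-1],[[0,0,0],[0,0,0],-1],[[0,0,0],[0,0,0],-1],[[0,0,0],[0,0,0],-1],[[0,0,0],[0,0,0],-1]])

```text
time: 5.65
tool_pos: [547.9, 148.0, 126.7]
tool_rot: [2.353, 2.081, -0.001]
contact_force: [-0.0, 0.5, -2.1]
gripper_width: 9.0
grasp_force: 43.7
```

Run:
```python
from p import *
st()
plan([(548.5,150,90,-7,4)])
a=r.snapshot("scene")[110:260,290:400];b=r.snapshot("top")[120:240,90:250]
o=np.zeros((600,800,3),np.uint8)
a=cv2.resize(a,None,fx=4,fy=4,interpolation=2);o[:600,:440]=a
b=cv2.resize(b[30:120,40:130],(360,360),interpolation=2);o[:360,440:]=b
cv2.imwrite("pics/e.png",o[:,:,::-1])
```

```text
time 5.65
joint_pos [-0.593, 0.651, 0.464, 1.797, -0.393, 0.786, -0.051]
joint_vel [0.001, 0.001, -0.004, -0.004, -0.002, -0.002, -0.004]
effort [-0.328, -42.52, 5.489, -12.966, -0.001, 0.011, 0.004]
tool_pos [547.87, 148.049, 126.714]
tool_rot [2.353, 2.081, -0.001]
contact_force [-0.039, 0.547, -2.106]
moment [-0.034, -0.003, -0.013]
grasp_force 43.702
gripper_width 9.042
[[0.05, 0.01, 0.92], [-0.0, 0.0, -0.0]]
[[0.05, 0.01, 0.92], [-0.0, 0.0, -0.0]]
[[0.05, 0.01, 0.91], [-0.0, 0.0, -0.0]]
[[0.05, 0.01, 0.92], [-0.0, 0.01, -0.0]]
-> [548.5 150.   90. ] -7
```

View pics/e.png

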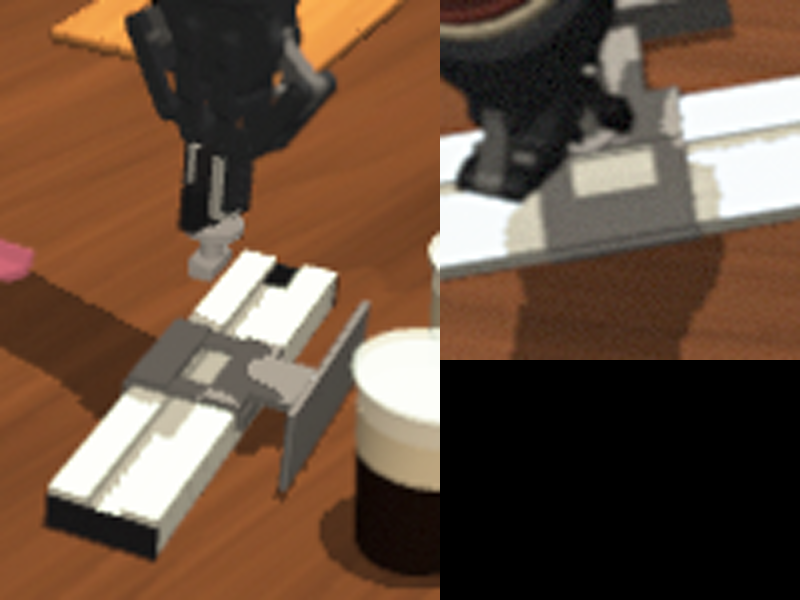

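The bolt hangs in the gripper with its head at about (206,265) in the left crop, its length roughly along the rail. The foot's opening is visible at about (212,370).

Run:
```python
from m import info,P
from p import *
E=lambda x,y:(290+(x+.5)/4-.5,110+(y+.5)/4-.5)
info("rail_s",P(E,"scene",25,[(50,492),(158,525),(337,273),(245,251)]))
for nm,p in {"rail0":(548.5,150,25),"open":(548.3,149.9,31)}.items():
    q=proj("scene",p); print(nm,((q-[290,110])*4).round(1))
# head box predicted at head bottom centre (TCP xy), yaw 106
def box(x,y,z,yaw):
    c,s=np.cos(np.radians(yaw)),np.sin(np.radians(yaw))
    for h in(0,9):
        print(h,[((proj("scene",(x+c*i-s*j,y+s*i+c*j,z+h))-[290,110])*4).round(0).tolist() for i,j in((-16,-8),(16,-8),(16,8),(-16,8))])
box(547.9,148,91.2,106)
print("opening",[((proj("scene",(548.3+np.cos(.281)*i-np.sin(.281)*j,149.9+np.sin(.281)*i+np.cos(.281)*j,31))-[290,110])*4).round(0).tolist() for i,j in((-10.5,-19),(10.5,-19),(10.5,19),(-10.5,19))])
im=cv2.imread("pics/e.png")[240:295,170:245]; cv2.imwrite("pics/e2.png",cv2.resize(im,None,fx=8,fy=8,interpolation=2))
```

```text
rail ctr [548.7 150.8  25. ] len [280.0, 61.8, 282.0, 61.3] ang [-74.0, -162.5, 105.9, 15.7]
foot ctr [548.5 150.1  31. ] len [68.9, 66.1, 69.4, 66.4] ang [-73.9, -162.8, 106.4, 16.8]
open ctr [548.1 149.2  31. ] len [39.9, 19.8, 38.2, 20.1] ang [-73.6, -163.1, 106.7, 21.8]
block ctr [ 473.3 -153.5   16. ] len [72.0, 111.5, 71.8, 111.1] ang [-75.7, -166.2, 104.0, 14.0]
block_s ctr [ 472.8 -151.9   16. ] len [69.5, 112.5, 68.4, 109.8] ang [105.3, 13.9, -77.0, -165.5]
bar top [ 473.54923487 -151.98234277   62.        ] 42.89680326186246 -7.481117109068907
bar sc [ 474.16950965 -151.59735386   62.        ] 43.24463163345579 -178.8894170933091
rail_s ctr [550.2 151.8  25. ] len [59.4, 285.3, 60.5, 285.2] ang [16.7, 106.3, -163.2, -73.4]
rail0 [201.5 370.3]
open [201.8 361.3]
0 [[210.0, 286.0], [231.0, 260.0], [204.0, 253.0], [182.0, 278.0]]
9 [[211.0, 271.0], [233.0, 245.0], [205.0, 239.0], [183.0, 264.0]]
opening [[171.0, 373.0], [207.0, 383.0], [232.0, 350.0], [197.0, 341.0]]
```

View pics/e2.png

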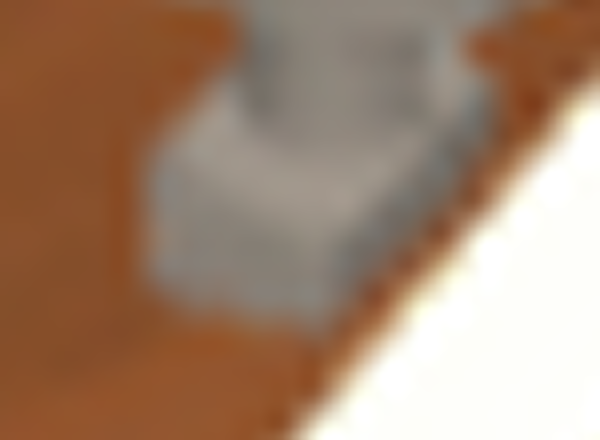

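Run:
```python
from p import *
plan([(549.7,150.9,72,-7,4)])
```

```text
[[0.06, 0.03, 1.37], [-0.0, 0.0, -0.0]]
[[0.07, 0.04, 1.37], [-0.0, 0.0, -0.0]]
[[0.06, 0.03, 1.36], [-0.0, 0.0, -0.0]]
[[0.07, 0.04, 1.37], [-0.0, 0.0, -0.0]]
-> [549.7 150.9  72. ] -7
```

Request:
jog_arm(targets=[[[0.07,0.04,1.37],[0,0,0],-1],[[0.07,0.04,1.37],[0,0,0],-1],[[0.07,0.04,1.37],[0,0,0],-1],[[0.07,0.04,1.37],[0,0,0],-1],[[0,0,0],[0,0,0],-1]])

```text
time: 6.25
tool_pos: [548.1, 152.3, 68.8]
tool_rot: [-2.349, -2.082, 0.008]
contact_force: [-0.9, -0.7, -0.9]
gripper_width: 8.9
grasp_force: 43.7
```

Request:
jog_arm(targets=[[[0,0,0],[0,0,0],-1],[[0,0,0],[0,0,0],-1],[[0,0,0.2],[0,0,0],-1],[[0,0,0],[0,0,0],-1],[[0,0,0],[0,0,0],-1]])

```text
time: 6.75
tool_pos: [550.1, 152.5, 70.0]
tool_rot: [2.351, 2.084, 0.001]
contact_force: [-0.3, 0.3, -1.2]
gripper_width: 8.9
grasp_force: 43.7
```

Run:
```python
from p import *
plan([(549.7,150.9,60,-7,4)])
a=r.snapshot("scene")[160:240,300:390];b=r.snapshot("top")[140:215,140:215]
o=np.zeros((560,800,3),np.uint8)
o[:400,:450]=cv2.resize(a,None,fx=5,fy=5,interpolation=2);o[:350,450:]=cv2.resize(b,(350,350),interpolation=2)
cv2.imwrite("pics/f.png",o[:400,:,::-1])
```

```text
[[-0.04, -0.01, 0.25], [0.0, -0.0, 0.01]]
[[-0.04, -0.0, 0.25], [0.0, -0.0, 0.0]]
[[-0.04, -0.01, 0.25], [0.0, -0.0, 0.01]]
[[-0.04, -0.0, 0.25], [0.0, -0.0, 0.0]]
-> [549.7 150.9  60. ] -7
```

View pics/f.png

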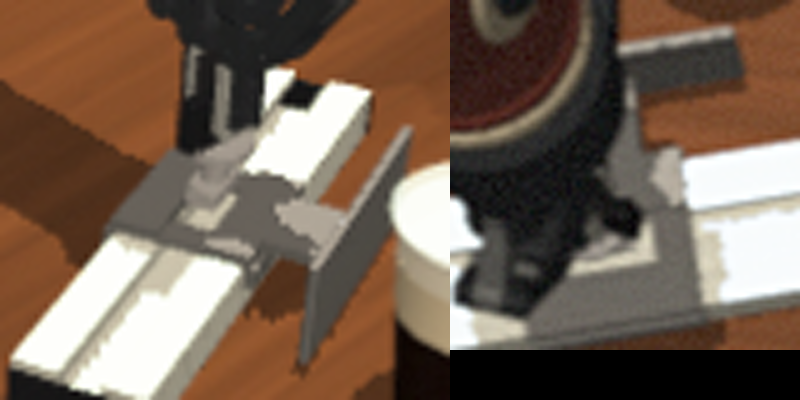

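The head at about (208,185) in the left crop sits just above the opening. I'll lower it and watch the force.

Request:
jog_arm(targets=[[[-0.08,0,0.2],[0,0,0],-1],[[-0.08,0,0.2],[0,0,0],-1],[[0,0,0.2],[0,0,0],-1],[[0,0,0],[0,0,0],-1],[[0,0,0],[0,0,0],-1]])

```text
time: 7.35
tool_pos: [549.8, 150.7, 63.6]
tool_rot: [-2.351, -2.084, 0.0]
contact_force: [-0.0, 0.2, -1.0]
gripper_width: 8.8
grasp_force: 43.7
```

Request:
jog_arm(targets=[[[0,0,0.15],[0,0,0],-1],[[0,0,0.15],[0,0,0],-1],[[0,0,0.15],[0,0,0],-1],[[0,0,0],[0,0,0],-1],[[0,0,0],[0,0,0],-1]])

```text
time: 7.85
tool_pos: [549.8, 150.8, 59.1]
tool_rot: [-2.351, -2.084, 0.0]
contact_force: [0.2, 0.4, -1.8]
gripper_width: 8.7
grasp_force: 43.7
```

Request:
jog_arm(targets=[[[0,0,0.15],[0,0,0],-1],[[0,0,0.15],[0,0,0],-1],[[0,0,0.1],[0,0,0],-1],[[0,0,0],[0,0,0],-1],[[0,0,0],[0,0,0],-1]])

```text
time: 8.35
tool_pos: [549.8, 150.7, 55.1]
tool_rot: [-2.351, -2.084, 0.0]
contact_force: [-0.2, -0.3, -2.0]
gripper_width: 9.2
grasp_force: 43.7
```

Request:
jog_arm(targets=[[[0,0,0.1],[0,0,0],-1],[[0,0,0.1],[0,0,0],-1],[[0,0,0.1],[0,0,0],-1],[[0,0,0],[0,0,0],-1],[[0,0,0],[0,0,0],-1]])

```text
time: 8.85
tool_pos: [549.8, 150.8, 52.1]
tool_rot: [-2.351, -2.084, 0.0]
contact_force: [0.2, 0.1, -1.5]
gripper_width: 9.1
grasp_force: 43.7
```

Run:
```python
from p import *
st()
```

```text
time 8.85
joint_pos [-0.55, 0.757, 0.393, 1.841, -0.46, 0.634, 0.003]
joint_vel [-0.0, 0.001, 0.002, 0.0, 0.0, -0.002, 0.001]
effort [-0.005, -45.06, 5.471, -10.51, 0.007, 0.005, 0.0]
tool_pos [549.776, 150.764, 52.122]
tool_rot [-2.351, -2.084, 0.0]
contact_force [0.183, 0.139, -1.548]
moment [-0.017, 0.058, -0.028]
grasp_force 43.689
gripper_width 9.086
```

Inserting cleanly. Now down to the foot, at an expected TCP z of about 42.5.

Request:
jog_arm(targets=[[[0,0,0.2],[0,0,0],-1],[[0,0,0.2],[0,0,0],-1],[[0,0,0.2],[0,0,0],-1],[[0,0,0],[0,0,0],-1],[[0,0,0],[0,0,0],-1]])

```text
time: 9.35
tool_pos: [549.8, 150.7, 46.1]
tool_rot: [-2.351, -2.084, 0.0]
contact_force: [0.2, 0.2, -1.9]
gripper_width: 8.6
grasp_force: 43.7
```

Request:
jog_arm(targets=[[[0,0,0.1],[0,0,0],-1],[[0,0,0.1],[0,0,0],-1],[[0,0,0.1],[0,0,0],-1],[[0,0,0],[0,0,0],-1],[[0,0,0],[0,0,0],-1]])

```text
time: 9.85
tool_pos: [549.9, 150.8, 43.5]
tool_rot: [-2.351, -2.084, -0.0]
contact_force: [-1.7, -0.1, 2.3]
gripper_width: 8.6
grasp_force: 44.1
```

Request:
jog_arm(targets=[[[0,0,-0.03],[0,0,1.0],-1],[[0,0,0],[0,0,1.2],-1],[[0,0,0],[0,0,1.2],-1],[[0,0,0],[0,0,1.2],-1],[[0,0,0],[0,0,1.2],-1]])

```text
time: 10.35
tool_pos: [550.2, 151.3, 43.5]
tool_rot: [-2.801, -1.423, -0.002]
contact_force: [-0.8, 1.2, -1.4]
gripper_width: 8.7
grasp_force: 43.9
```

Run:
```python
from p import *
st()
```

```text
time 10.35
joint_pos [-0.625, 0.799, 0.523, 1.847, -0.621, 0.663, -0.36]
joint_vel [-0.161, 0.069, 0.284, 0.008, -0.299, 0.106, -0.764]
effort [0.89, -44.575, 6.93, -9.561, 0.281, -0.084, 0.502]
tool_pos [550.184, 151.293, 43.548]
tool_rot [-2.801, -1.423, -0.002]
contact_force [-0.808, 1.158, -1.361]
moment [0.085, -0.079, 0.078]
grasp_force 43.93
gripper_width 8.676
```

Request:
jog_arm(targets=[[[0,0,0],[0,0,1.2],-1],[[0,0,0],[0,0,1.2],-1],[[0,0,0],[0,0,1.2],-1],[[0,0,0],[0,0,1.2],-1],[[0,0,0],[0,0,1.2],-1]])

```text
time: 10.85
tool_pos: [549.8, 151.6, 43.5]
tool_rot: [-3.072, -0.65, -0.0]
contact_force: [-0.3, 0.4, 0.6]
gripper_width: 8.9
grasp_force: 44.1
```

Run:
```python
from p import *
st()
```

```text
time 10.85
joint_pos [-0.703, 0.838, 0.663, 1.85, -0.761, 0.727, -0.756]
joint_vel [-0.149, 0.087, 0.278, 0.007, -0.264, 0.14, -0.799]
effort [1.148, -43.812, 8.903, -9.344, 0.244, -0.417, 0.512]
tool_pos [549.821, 151.596, 43.537]
tool_rot [-3.072, -0.65, -0.0]
contact_force [-0.283, 0.436, 0.569]
moment [0.181, 0.181, -0.0]
grasp_force 44.086
gripper_width 8.897
```

Request:
jog_arm(targets=[[[0,0,0],[0,0,1.0],-1],[[0,0,0],[0,0,1.0],-1],[[0,0,0],[0,0,1.0],-1],[[0,0,0],[0,0,1.0],-1],[[0,0,0],[0,0,0],-1]])

```text
time: 11.35
tool_pos: [549.2, 151.6, 43.5]
tool_rot: [-3.139, -0.114, 0.002]
contact_force: [-2.5, 0.7, 2.4]
gripper_width: 8.8
grasp_force: 44.3
```

Run:
```python
from p import *
st()
```

```text
time 11.35
joint_pos [-0.749, 0.87, 0.753, 1.852, -0.843, 0.776, -1.028]
joint_vel [0.009, -0.009, -0.016, 0.003, 0.013, -0.011, 0.051]
effort [0.801, -42.351, 10.515, -9.362, -0.07, -0.688, -0.278]
tool_pos [549.206, 151.586, 43.497]
tool_rot [-3.139, -0.114, 0.002]
contact_force [-2.455, 0.652, 2.447]
moment [0.252, 0.5, 0.012]
grasp_force 44.342
gripper_width 8.753
```

Request:
jog_arm(targets=[[[-0.05,0,0],[0,0,0.7],-1],[[-0.02,0,0],[0,0,0.7],-1],[[0,0,0],[0,0,0.7],-1],[[0,0,0],[0,0,0.7],-1],[[0,0,0],[0,0,0],-1]])

```text
time: 11.85
tool_pos: [548.5, 151.3, 43.4]
tool_rot: [-3.13, 0.267, 0.002]
contact_force: [-2.2, 0.5, 2.8]
gripper_width: 8.6
grasp_force: 44.4
```

Run:
```python
from p import *
st()
```

```text
time 11.85
joint_pos [-0.779, 0.892, 0.812, 1.855, -0.896, 0.811, -1.224]
joint_vel [0.005, -0.004, -0.006, 0.001, 0.006, -0.005, 0.029]
effort [0.938, -42.296, 11.321, -9.198, -0.071, -0.784, -0.199]
tool_pos [548.546, 151.271, 43.44]
tool_rot [-3.13, 0.267, 0.002]
contact_force [-2.204, 0.495, 2.844]
moment [0.27, 0.563, 0.022]
grasp_force 44.354
gripper_width 8.642
```

Request:
jog_arm(targets=[[[0,0,0],[0,0,0.7],-1],[[0,0,0],[0,0,0.7],-1],[[0,0,0],[0,0,0.7],-1],[[0,0,0],[0,0,0.7],-1],[[0,0,0],[0,0,0],-1]])

```text
time: 12.35
tool_pos: [548.6, 151.0, 43.4]
tool_rot: [-3.074, 0.646, 0.002]
contact_force: [-2.5, 1.3, 2.6]
gripper_width: 8.6
grasp_force: 44.4
```

Run:
```python
from p import *
st()
```

```text
time 12.35
joint_pos [-0.806, 0.918, 0.871, 1.856, -0.944, 0.849, -1.426]
joint_vel [0.004, -0.004, -0.007, 0.001, 0.004, -0.006, 0.029]
effort [0.966, -42.228, 12.008, -9.072, -0.145, -0.846, -0.18]
tool_pos [548.59, 151.025, 43.437]
tool_rot [-3.074, 0.646, 0.002]
contact_force [-2.489, 1.318, 2.613]
moment [0.213, 0.704, 0.05]
grasp_force 44.383
gripper_width 8.614
```

Request:
jog_arm(targets=[[[-0.04,0.02,0],[0,0,0.8],-1],[[0,0,0],[0,0,0.8],-1],[[0,0,0],[0,0,0.8],-1],[[0,0,0],[0,0,0.8],-1],[[0,0,0],[0,0,0],-1]])

```text
time: 12.85
tool_pos: [548.6, 150.7, 43.4]
tool_rot: [2.954, -1.068, -0.0]
contact_force: [-2.0, 1.1, 2.0]
gripper_width: 9.3
grasp_force: 44.2
```

Run:
```python
from p import *
st()
```

```text
time 12.85
joint_pos [-0.834, 0.947, 0.934, 1.857, -0.994, 0.892, -1.661]
joint_vel [0.005, -0.005, -0.01, 0.001, 0.003, -0.008, 0.031]
effort [0.687, -42.563, 12.7, -8.527, -0.112, -0.598, -0.189]
tool_pos [548.639, 150.74, 43.427]
tool_rot [2.954, -1.068, -0.0]
contact_force [-1.991, 1.122, 1.953]
moment [0.155, 0.503, -0.012]
grasp_force 44.226
gripper_width 9.25
```

Request:
jog_arm(targets=[[[0,0,0],[0,0,0.7],-1],[[0,0,0],[0,0,0.7],-1],[[0,0,0],[0,0,0.7],-1],[[0,0,0],[0,0,0],-1],[[0,0,0],[0,0,0],-1]])

```text
time: 13.35
tool_pos: [548.7, 150.6, 43.4]
tool_rot: [2.844, -1.333, 0.0]
contact_force: [-1.0, -0.3, 1.2]
gripper_width: 9.0
grasp_force: 44.1
```

Run:
```python
from p import *
st()
```

```text
time 13.35
joint_pos [-0.85, 0.967, 0.974, 1.858, -1.024, 0.921, -1.819]
joint_vel [0.002, 0.0, 0.001, 0.002, -0.001, 0.0, -0.011]
effort [0.403, -43.069, 13.061, -8.354, -0.145, -0.442, 0.0]
tool_pos [548.689, 150.573, 43.439]
tool_rot [2.844, -1.333, 0.0]
contact_force [-1.011, -0.26, 1.2]
moment [0.081, 0.372, 0.032]
grasp_force 44.119
gripper_width 8.962
```

Request:
jog_arm(targets=[[[0,0,0],[0,0,0.6],-1],[[0,0,0],[0,0,0.6],-1],[[0,0,0],[0,0,0.6],-1],[[0,0,0],[0,0,0],-1],[[0,0,0],[0,0,0],-1]])

```text
time: 13.85
tool_pos: [548.8, 150.4, 43.5]
tool_rot: [2.73, -1.554, 0.001]
contact_force: [-1.1, -0.4, 0.4]
gripper_width: 8.8
grasp_force: 44.0
```

```bash
cat > s.py <<'E'
from p import *
o=r.observe();a=o["tool_rot"];s=1 if a[0]>0 else -1
print("phi",2*np.degrees(np.arctan2(s*a[1],s*a[0]))-90,"mom",np.round(o["moment"],3),"F",np.round(o["contact_force"],1),"pos",np.round(o["tool_pos"],2),"j",np.round(o["joint_pos"],2),"e7",np.round(o["effort"][6],3),"v7",np.round(o["joint_vel"][6],3))
E
python3 s.py
```

```text
phi -149.29226418368188 mom [-0.081  0.27   0.048] F [-1.1 -0.4  0.4] pos [548.77 150.39  43.47] j [-0.86  0.98  1.01  1.86 -1.05  0.95 -1.96] e7 0.001 v7 -0.007
```

Request:
jog_arm(targets=[[[0,0,0],[0,0,0.5],-1],[[0,0,0],[0,0,0.5],-1],[[0,0,0],[0,0,0],-1],[[0,0,0],[0,0,0],-1],[[0,0,0],[0,0,0],-1]])

```text
time: 14.35
tool_pos: [548.8, 150.4, 43.4]
tool_rot: [2.659, -1.673, 0.001]
contact_force: [0.2, -0.1, -0.4]
gripper_width: 9.1
grasp_force: 43.9
```

```bash
python3 s.py
```

```text
phi -154.34959050888222 mom [-0.264  0.193  0.03 ] F [ 0.2 -0.1 -0.4] pos [548.8  150.35  43.45] j [-0.87  0.99  1.02  1.86 -1.06  0.96 -2.03] e7 -0.012 v7 -0.006
```

Request:
jog_arm(targets=[[[0,0,0],[0,0,0.4],-1],[[0,0,0],[0,0,0.4],-1],[[0,0,0],[0,0,0],-1],[[0,0,0],[0,0,0],-1],[[0,0,0],[0,0,0],-1]])

```text
time: 14.85
tool_pos: [548.8, 150.4, 43.5]
tool_rot: [2.599, -1.765, 0.001]
contact_force: [-0.8, -0.7, -0.0]
gripper_width: 8.6
grasp_force: 43.8
```

```bash
python3 s.py
```

```text
phi -158.37153319151764 mom [-0.424  0.079  0.013] F [-0.8 -0.7 -0. ] pos [548.84 150.42  43.46] j [-0.87  1.    1.04  1.86 -1.07  0.97 -2.1 ] e7 -0.009 v7 -0.003
```

Request:
jog_arm(targets=[[[0,0,0],[0,0,0.5],-1],[[0,0,0],[0,0,0.5],-1],[[0,0,0],[0,0,0],-1],[[0,0,0],[0,0,0],-1],[[0,0,0],[0,0,0],-1]])

```text
time: 15.35
tool_pos: [548.9, 150.6, 43.4]
tool_rot: [2.519, -1.877, 0.001]
contact_force: [1.4, -1.4, -2.3]
gripper_width: 8.7
grasp_force: 43.6
```

```bash
python3 s.py
```

```text
phi -163.36442879655345 mom [-0.406 -0.069 -0.012] F [ 1.4 -1.4 -2.3] pos [548.87 150.57  43.44] j [-0.88  1.01  1.06  1.86 -1.08  0.99 -2.17] e7 0.004 v7 -0.003
```

Request:
jog_arm(targets=[[[0,0,0],[0,0,0.4],-1],[[0,0,0],[0,0,0.4],-1],[[0,0,0],[0,0,0],-1],[[0,0,0],[0,0,0],-1],[[0,0,0],[0,0,0],-1]])

```text
time: 15.85
tool_pos: [549.0, 150.6, 43.4]
tool_rot: [-2.452, 1.963, -0.001]
contact_force: [2.4, -1.7, -3.5]
gripper_width: 9.1
grasp_force: 43.4
```

```bash
python3 s.py
```

```text
phi -167.3689802506866 mom [-0.426 -0.344  0.02 ] F [ 2.4 -1.7 -3.5] pos [548.95 150.65  43.44] j [-0.89  1.02  1.07  1.86 -1.09  1.   -2.24] e7 -0.003 v7 -0.002
```

Request:
jog_arm(targets=[[[0,0,0.04],[0,0,0],-1],[[0,0,0.03],[0,0,0],-1],[[0,0,0],[0,0,0],-1],[[0,0,0],[0,0,0],-1],[[0,0,0],[0,0,0],-1]])

```text
time: 16.35
tool_pos: [549.0, 150.6, 43.4]
tool_rot: [-2.451, 1.964, -0.001]
contact_force: [0.4, 0.1, 5.4]
gripper_width: 9.2
grasp_force: 44.4
```

```bash
python3 s.py
```

```text
phi -167.39877320603551 mom [-0.331  0.1   -0.043] F [0.4 0.1 5.4] pos [548.99 150.63  43.38] j [-0.89  1.02  1.07  1.86 -1.09  1.   -2.24] e7 -0.012 v7 -0.002
```

Request:
jog_arm(targets=[[[0,0,0],[0,0,0.4],-1],[[0,0,0],[0,0,0.4],-1],[[0,0,0],[0,0,0],-1],[[0,0,0],[0,0,0],-1],[[0,0,0],[0,0,0],-1]])

```text
time: 16.85
tool_pos: [549.1, 150.7, 43.4]
tool_rot: [-2.381, 2.048, -0.001]
contact_force: [-0.1, -0.8, 5.8]
gripper_width: 9.1
grasp_force: 44.5
```

```bash
python3 s.py
```

```text
phi -171.38595271103696 mom [-0.282  0.054  0.038] F [-0.1 -0.8  5.8] pos [549.06 150.68  43.36] j [-0.89  1.03  1.08  1.86 -1.1   1.01 -2.3 ] e7 -0.036 v7 0.001
```

Request:
jog_arm(targets=[[[0,0,0],[0,0,0.5],-1],[[0,0,0],[0,0,0.5],-1],[[0,0,0],[0,0,0],-1],[[0,0,0],[0,0,0],-1],[[0,0,0],[0,0,0],-1]])

```text
time: 17.35
tool_pos: [549.1, 150.7, 43.3]
tool_rot: [-2.29, 2.15, -0.001]
contact_force: [1.0, -1.2, 5.3]
gripper_width: 9.2
grasp_force: 44.5
```

```bash
python3 s.py
```

```text
phi -176.38311147139166 mom [-0.336  0.073  0.031] F [ 1.  -1.2  5.3] pos [549.07 150.71  43.32] j [-0.9   1.04  1.1   1.86 -1.11  1.02 -2.38] e7 -0.038 v7 -0.0
```

Request:
jog_arm(targets=[[[0,0,0],[0,0,0.5],-1],[[0,0,0],[0,0,0.5],-1],[[0,0,0],[0,0,0],-1],[[0,0,0],[0,0,0],-1],[[0,0,0],[0,0,0],-1]])

```text
time: 17.85
tool_pos: [549.1, 150.7, 43.3]
tool_rot: [-2.194, 2.247, -0.001]
contact_force: [0.9, -0.3, 5.2]
gripper_width: 9.0
grasp_force: 44.5
```

```bash
python3 s.py
```

```text
phi -181.38033761785044 mom [-0.301  0.061  0.06 ] F [ 0.9 -0.3  5.2] pos [549.13 150.74  43.3 ] j [-0.9   1.05  1.11  1.86 -1.12  1.04 -2.46] e7 -0.048 v7 -0.0
```

Request:
jog_arm(targets=[[[0,0,0],[0,0,0.5],-1],[[0,0,0],[0,0,0.5],-1],[[0,0,0],[0,0,0],-1],[[0,0,0],[0,0,0],-1],[[0,0,0],[0,0,0],-1]])

```text
time: 18.35
tool_pos: [549.2, 150.7, 43.3]
tool_rot: [-2.094, 2.341, -0.001]
contact_force: [1.4, -0.1, 4.8]
gripper_width: 9.0
grasp_force: 44.5
```

```bash
python3 s.py
```

```text
phi -186.37893422485786 mom [-0.253  0.003  0.011] F [ 1.4 -0.1  4.8] pos [549.19 150.74  43.27] j [-0.91  1.06  1.13  1.86 -1.14  1.05 -2.54] e7 -0.043 v7 -0.0
```

Request:
jog_arm(targets=[[[0,0,0],[0,0,0.4],-1],[[0,0,0],[0,0,0.4],-1],[[0,0,0],[0,0,0],-1],[[0,0,0],[0,0,0],-1],[[0,0,0],[0,0,0],-1]])

```text
time: 18.85
tool_pos: [549.2, 150.8, 43.2]
tool_rot: [-2.012, 2.412, -0.001]
contact_force: [0.5, -0.8, 5.1]
gripper_width: 8.8
grasp_force: 44.5
```

```bash
python3 s.py
```

```text
phi -190.33974043865237 mom [-0.245 -0.016  0.208] F [ 0.5 -0.8  5.1] pos [549.23 150.79  43.24] j [-0.91  1.06  1.14  1.86 -1.14  1.06 -2.6 ] e7 -0.161 v7 0.0
```

Torque has jumped, so I'll rest one call to confirm it.

Request:
jog_arm(targets=[[[0,0,0],[0,0,0],-1],[[0,0,0],[0,0,0],-1],[[0,0,0],[0,0,0],-1],[[0,0,0],[0,0,0],-1],[[0,0,0],[0,0,0],-1]])

```text
time: 19.35
tool_pos: [549.2, 150.8, 43.3]
tool_rot: [-2.012, 2.412, -0.001]
contact_force: [1.1, 0.7, 5.8]
gripper_width: 8.9
grasp_force: 44.5
```

```bash
python3 s.py
python3 - <<'E'
from h import *
for i in range(5):
    r.snapshot("top");o=r.observe();print(np.round(o["moment"],3),round(o["effort"][6],3))
E
```

```text
phi -190.34361307530207 mom [-0.301 -0.001  0.153] F [1.1 0.7 5.8] pos [549.24 150.79  43.26] j [-0.91  1.06  1.14  1.86 -1.14  1.06 -2.6 ] e7 -0.163 v7 -0.001
[-0.311  0.013  0.172] -0.163
[-0.267 -0.041  0.149] -0.163
[-0.28  -0.082  0.155] -0.163
[-0.254 -0.083  0.176] -0.163
[-0.271 -0.024  0.19 ] -0.163
```

Firm: about 0.165 N m at rest, so roughly 0.3 turning. I'll release and lift away.

Request:
jog_arm(targets=[[[0,0,0],[0,0,0],-0.3],[[0,0,0],[0,0,0],-0.3],[[0,0,0],[0,0,0],-0.3],[[0,0,0],[0,0,0],-0.3],[[0,0,-0.5],[0,0,0],-0.3]])

```text
time: 20.1
tool_pos: [547.9, 151.0, 47.1]
tool_rot: [2.01, -2.413, -0.002]
contact_force: [-0.1, -0.0, -0.4]
gripper_width: 29.9
grasp_force: 0.0
```

Request:
jog_arm(targets=[[[0,0,-1.5],[0,0,0],-0.3],[[0,0,-2.5],[0,0,0],-0.3],[[0,0,-3],[0,0,0],-0.3],[[0,0,-4],[0,0,0],-0.3],[[0,0,-4],[0,0,0],-0.3]])

```text
time: 20.6
tool_pos: [548.4, 150.2, 200.2]
tool_rot: [2.01, -2.415, 0.001]
contact_force: [0.9, 0.9, -0.1]
gripper_width: 30.0
grasp_force: 0.0
```

Run:
```python
from p import *
plan([(480,80,230,-190,3)])
```

```text
[[2.72, 1.82, -0.99], [-0.0, -0.0, -0.03]]
[[2.71, 1.82, -0.99], [-0.0, -0.01, -0.03]]
[[2.7, 1.84, -1.0], [-0.01, 0.0, -0.03]]
-> [480.   80.1 230. ] -190
```

Request:
jog_arm(targets=[[[2.7,1.8,-1],[0,0,0],-0.3],[[2.7,1.8,-1],[0,0,0],-0.3],[[2.7,1.5,-1],[0,0,0],-0.3],[[4,0,0],[0,0,0],-0.3],[[4,0,0],[0,0,0],-0.3]])

```text
time: 21.1
tool_pos: [468.9, 0.4, 229.3]
tool_rot: [-2.01, 2.411, -0.001]
contact_force: [0.7, -0.9, 0.4]
gripper_width: 30.0
grasp_force: 0.0
```

Run:
```python
from h import *
a=r.snapshot("scene")[150:260,290:400];b=r.snapshot("top")[140:230,90:255]
o=np.zeros((600,800,3),np.uint8)
o[:330,:330]=cv2.resize(a,None,fx=3,fy=3,interpolation=2);o[:256,330:800]=cv2.resize(b,(470,256),interpolation=2)
b2=b[15:75,45:110];o[256:,330:]=cv2.resize(b2,(470,344),interpolation=2)
cv2.imwrite("pics/g.png",o[:,:,::-1])
```

```text
(no output)
```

View pics/g.png

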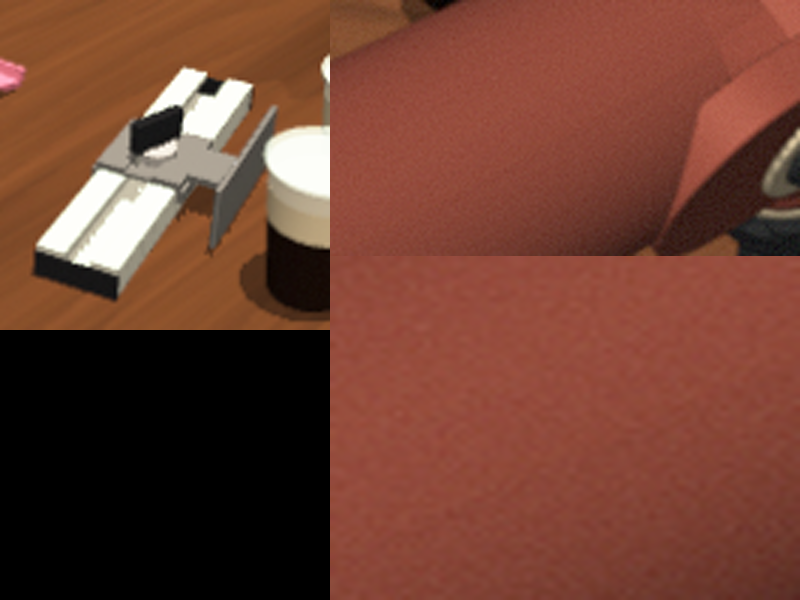

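The scene picture shows the fence sitting flat on the rail at about (170,165), with the nut seated on its foot at (157,135). The gripper is clear, so I'm handing in.

```bash
python3 -c "
from cell import r
print(r.close_job())"
```

```text
the job is handed in; nothing more can be done
None
```

The grey fence is clamped to the rail where it stood: head turned a quarter turn under the lips (judged from turn angle and torque, not seen), nut firm at about 0.165 N m at rest, cups and jar untouched, and the job handed in at about 21 s.

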